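# Turn the plaque to the masking fence and hold the sprung shutter half open

## Task

The wooden plaque on the masking jig lies sideways: turn it so that its square end (not the rounded one) sits flush and square against the steel fence, centred on the fence's window, flat on the base, and let go of it. Then slide the sprung shutter by its black handle to half of its travel, so that it uncovers half of the window, never letting it go nearly wide open, and finish while still holding it there against its spring. Leave the plaque seated and the can, the jar and the tape roll where they stand.

Things in the scene. Friction and masses are not known exactly. Their poses are not given: they have to be found in the camera images.
- jig: fixed jig: grey base plate 8 mm thick (x -160 to 50, y -100 to 170 mm) with an upright steel fence 6 mm thick, its top 54 mm above the table. Origin at table height in the plane of the fence's front face, under the window's middle. +x points through the fence to its back, away from the plaque; +y along the fence, the way the shutter opens; z up. A brass spring tube lies behind the fence at y 130 to 185 mm
- window (a point): middle of the window, an opening in the fence 40 mm wide and 24 mm high, 26 mm above the table, on the fence's front face; axes as the jig's. Three dark ribs on the fence's front, 60, 83 (longer rib) and 106 mm from here along +y, are in line with the handle's middle when the shutter is shut, half and wide open
- shutter (a joint): travel of the dark steel shutter plate behind the fence, m: 0 shut (spring holds it there), 0.046 wide open, 0.023 half; it grows as the shutter slides along the jig's +y. The spring pulls it shut with 4 N at 0, 7.5 N at half and 11 N wide open; let go, it slides shut
- shutter_handle (a point): centre of the shutter's upright black handle, a rounded bar 16 mm along the jig's y, 24 mm along its x, 38 mm high (middle 78 mm, top 97 mm above the table, foot 5 mm above the fence's top); axes as the jig's. It moves with the shutter. Free space at both sides and above
- plaque_center (a point): centre, half-way up, of the loose wooden plaque: 120 mm long (x), 56 mm wide (y), 36 mm high (z), 0.13 kg or so, one end square (+x) and the other fully rounded (-x) with a dark dot on top. It starts flat on the jig's base, its square end roughly to the jig's +y, a quarter turn counter-clockwise (from above) from its seat
- plaque_square_end (a point): middle of the plaque's square end face, 60 mm from its centre along its +x, half-way up; axes as the plaque's
- can_red: small open enamel can with red drips, 70 mm across, 73 mm high, bystander left of the jig; origin at its underside
- jar_silver: small lidded jar, grey lid, 53 mm across, 44 mm high, bystander left of the jig; origin at its underside
- tape_fine: roll of blue tape lying flat, 66 mm across, 10 mm high, bystander right of the jig; origin at its underside

How it is judged:
By the outcome, as a careful person would: the job done as asked, in the order asked, and still so for the second after the job is handed in, while the arm keeps its last pose, push and grip.
It also fails if it takes over 54 s, if anything falls off the work surface, if the arm or the gripper's body presses on something with over 40 N, if the wrist force passes 120 N, or if a joint passes its speed limit or range.

## Robot

A 6-joint arm with a two-finger parallel gripper is mounted at the origin on a cart in front of the work surface, level with it; the furniture and walls round the work are solid. World frame = base frame: x ahead of the robot, y to its left, z up, the work surface at z = 0. Lengths are in m, angles in rad, forces in N, time in s.
With the tool pointing down it reaches from about 0.3 to 0.95 m from the base axis. Payload 3.1 kg.
Tool frame: the origin (TCP) lies where the fingers leave the gripper's body, on its centre line; the fingertips stand 73 mm ahead of it and the grasp point (between the pads) lies 54 mm ahead of it (env.nose_length is the distance from the TCP to the fingertips, in m); z points along the fingers, y is the line along which they close (so a half turn about z gives the same grasp; the last joint's range is limited). The gripper opens to 85 mm and grips with 20 to 120 N. Pads are 22 mm wide; open, the fingers measure 114 mm over their backs; the gripper's body (76 mm by 85 mm) begins 54 mm behind the grasp point. The pads swing forward as they close: fully open they stand 13 mm farther back than shut.
Start: joints at [-1.337, 0.308, 1.634, -0, 1.2, -0.07], TCP at [0.187, -0.596, 0.304] pointing down, gripper open.
Joint ranges: [-3.06, 3.06], [-0.79, 1.96], [0.05, 2.63], [-1.19, 4.34], [0.05, 2.64], [-2.94, 2.94]. Speed limits (rad/s): [2.79, 2.79, 3.14, 3.14, 3.14, 3.14].

## Interface

Orientations are given as [roll, pitch, yaw] about the fixed x, y, z axes, in that order (R = Rz(yaw) Ry(pitch) Rx(roll)).
In Python, from rig import env gives the robot as it stands. The module is installed in compiled form; this text tells all that it offers.
- The arm moves only by the tool move_arm, never from a script. Its argument "plan" is a list of rows, each a list of 3 entries, a list of its own where there are three numbers: the finger opening in mm, from 0 to 85.4, then the shift along the tool's x, y, z each as a share of 20 mm, from -1 to 1, then the turn about the tool's z as a share of 8 degrees, from -1 to 1. A call has 1 to 12 rows; each row shifts and turns the commanded pose from where the row before left it, along the tool's axes as they then stand; what a row does not reach is not made up. A row lasts 1/8 s, in which the tool goes at most 62.5 mm and 10.7 degrees, less where a joint would pass 70% of its speed; a pose out of reach is approached as far as the arm can. A call with a number of a shift or a turn outside -1 to 1 is refused whole. A call with a gripper value outside its range is refused whole. The fingers move at their own pace and stop on an object; "grip_force" is the grip in N (left out, the last holds). Time passes only in rows, so rows that do not move let the fingers close. It gives the time, the measured TCP pose, the force, the opening and the grip force at its end, in the units of the state.
- env.state(): the state, without advancing time (a new reading comes with each control period).
- env.snapshot(name): name is "scene" or "top" or "wrist"; returns a dict with "image" (384x512x3 uint8, blue, green, red), "depth" (384x512 float32, m along the optical axis (not along the pixel's ray), 0 where there is no reading), "fx", "fy", "cx", "cy" (pixels), "dist_coeffs" ([k1, k2, p1, p2, k3] as OpenCV has them; the pictures are not rectified), "R" (3x3) and "t" (3): a world point X has camera coordinates R X + t. Camera axes: x right, y down, z forward; pixel columns grow to the right and rows downward; lengths in m; the calibration is good to about 2 mm. A picture is of the moment at which its call begins.
- env.finish_job(): hands the job in; it is judged then, once.
Trained networks look in the newest picture that a camera, given by its name, has taken for a name from the list of things; names that differ only in an ending like _2 or _b are one class to them, and where a whole thing is asked for, a point or a joint stands for the part that bears it (a point fixed in the world has none). Each returns a list of dicts, best first, with "conf" (0 to 1); they miss things now and then, are a little off and sometimes report something else, mostly with a low value. They report only what shows in the picture. A call takes as long as a camera call.
- env.outline_of(camera, name): "mask" (384x512 bool, what is visible of it).
- env.mark_of(camera, name): "centre" ([x, y, z] in m, in the coordinates of the camera as it stood for that picture, good to about 4 mm: a listed point, or the origin of a listed thing).
The state is a dict: "time": time; "joint_pos": joint angles; "dq": joint speeds; "joint_efforts": joint torques, N m; "eef_pos": TCP position; "tool_rot": TCP orientation; "wrist_force": force on the tool from outside, world axes, zero at the start; "moment": the same for the moment, N m; "grip_width": finger opening in m; "grip_force": force on a finger pad.
Only numpy, scipy, OpenCV 4.12 (cv2) and the standard library are available. Lean on these libraries where they do the work, as an engineer would, in place of code of your own. Each camera call takes 0.05 s, during which the arm holds its last target. There are 200 camera calls.

## Working session

There is one attempt and no reset: what is moved stays moved. The work goes in short steps, Python scripts to look and compute and a tool call to move; the robot and the scene stay as the last step left them, time stands still between calls to the robot, and variables do not carry over. Pictures are saved under pics/ and viewed, at most 10 in all, crops included, and the job is handed in when it is done.

Besides the shell and the picture viewer there is one more tool, called as name(argument=value, ...) on one line, values as JSON. move_arm: Moves the arm, as the interface text tells. Shift numbers are shares of 20 mm and turn numbers shares of 8 degrees, none past 1 either way. Its arguments: {"type":"object","properties":{"plan":{"type":"array"},"grip_force":{"type":"number"}},"required":["plan"]}

```bash
mkdir -p pics; cat > h.py <<'E'
from rig import env
import numpy as np, cv2
from scipy.spatial.transform import Rotation as Ro
def snap(c,f=None):
    s=env.snapshot(c); s={k:(np.array(v) if k not in('fx','fy','cx','cy') else v) for k,v in s.items()}
    if f: cv2.imwrite('pics/'+f,s['image'])
    return s
def w(s,p): return s['R'].T@(np.array(p)-s['t'])
def cloud(s,mask):
    v,u=np.nonzero(mask&(s['depth']>0)); K=np.array([[s['fx'],0,s['cx']],[0,s['fy'],s['cy']],[0,0,1.]])
    n=cv2.undistortPoints(np.stack([u,v],1).astype(np.float64)[:,None],K,s['dist_coeffs'])[:,0]
    d=s['depth'][v,u]; P=np.c_[n*d[:,None],d]
    return (P-s['t'])@s['R']
E
python3 - <<'E'
from h import *
ims=[]
for c in('scene','top'):
    s=snap(c,c+'0.png')
    for n in('jig','window','shutter_handle','plaque_center','plaque_square_end','can_red','jar_silver','tape_fine'):
        print(c,n,[(round(m['conf'],2),w(s,m['centre']).round(4)) for m in env.mark_of(c,n)[:2]])
    o=env.outline_of(c,'plaque_center')
    if o:
        P=cloud(s,o[0]['mask']); z=np.percentile(P[:,2],80); T=P[abs(P[:,2]-z)<.006]
        print('plaque top z',z,cv2.minAreaRect((T[:,:2]*1000).astype(np.float32)))
    ims.append(s)
st=env.state(); print(st)
E
```

```text
scene jig [(0.96, array([ 0.6032, -0.0301, -0.0007])), (0.2, array([0.6325, 0.0261, 0.078 ]))]
scene window [(0.8, array([ 0.6079, -0.0321,  0.021 ]))]
scene shutter_handle [(0.62, array([0.6319, 0.0245, 0.0771]))]
scene plaque_center [(0.58, array([ 0.5214, -0.0201,  0.0262]))]
scene plaque_square_end [(0.65, array([0.5296, 0.0366, 0.027 ]))]
scene can_red [(0.85, array([ 0.5835,  0.3338, -0.001 ])), (0.38, array([ 0.6103, -0.0304,  0.021 ]))]
scene jar_silver [(0.48, array([4.720e-01, 3.583e-01, 4.000e-04]))]
scene tape_fine [(0.72, array([0.6351, 0.0264, 0.0755])), (0.53, array([ 0.5113, -0.3888,  0.0011]))]
plaque top z 0.044466709030736684 ((532.9443359375, -11.098186492919922), (94.90800476074219, 25.04052734375), 76.11034393310547)
top jig [(0.93, array([ 6.084e-01, -2.490e-02, -3.000e-04]))]
top window [(0.77, array([ 0.6045, -0.0246,  0.0306]))]
top shutter_handle [(0.42, array([0.6307, 0.0261, 0.0786]))]
top plaque_center [(0.66, array([ 0.5193, -0.0191,  0.0315])), (0.6, array([ 0.5153, -0.3894,  0.0027]))]
top plaque_square_end [(0.78, array([0.5345, 0.0386, 0.0271]))]
to
[... 243 characters left out ...]
6.47123718261719)
{'time': 1.0, 'joint_pos': array([-1.33669969e+00,  3.08088244e-01,  1.63379480e+00, -1.97908353e-05,
        1.19970587e+00, -6.96767220e-02]), 'dq': array([ 0.00116322,  0.00081243, -0.0008727 , -0.00090116,  0.00047377,
        0.0023702 ]), 'joint_efforts': array([ 7.11402736e-04, -4.15290141e+01, -2.77093524e+01, -3.69768600e-06,
        8.11177015e-04, -9.58964790e-06]), 'eef_pos': array([ 0.18693696, -0.59639609,  0.30388183]), 'tool_rot': array([3.14159020e+00, 1.86595246e-05, 3.03780536e-01]), 'wrist_force': array([-0.39534395, -0.07073826,  0.45243132]), 'moment': array([ 0.01745496,  0.02369081, -0.00731581]), 'grip_force': 0.0, 'grip_width': 0.08562353697227429}
```

View pics/top0.png

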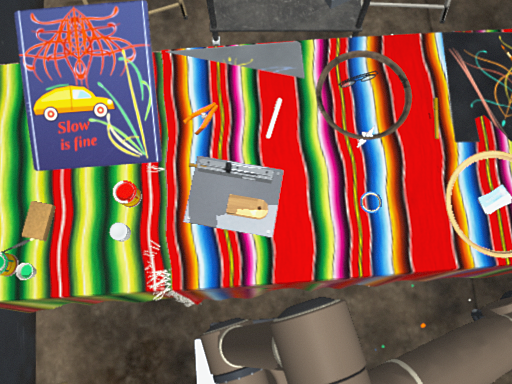

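View pics/scene0.png

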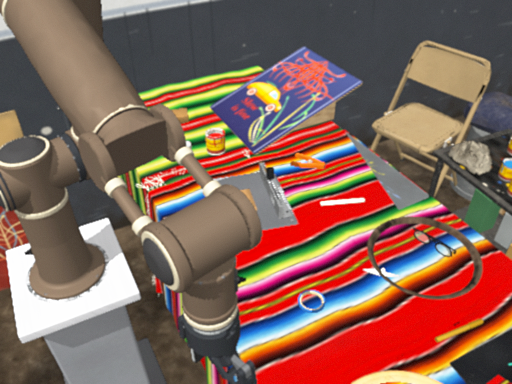

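The top view shows the jig at about (235,195), turned roughly -13°. The plaque is at (247,206), with its rounded end and dot to the right. The scene view is mostly hidden by the arm. I'm moving over the plaque with the jaws across its width.

move_arm(plan=[[85,[1,0,0],-0.93],[85,[1,0,0],-0.93],[85,[1,0,0],-0.93],[85,[1,0,0],-0.93],[85,[1,0,0],-0.93],[85,[1,0,0],-0.93],[85,[1,0,0],-0.93],[85,[1,0,0],-0.93],[85,[1,0.3,0],0],[85,[1,0.3,0],0],[85,[1,0.3,0],0],[85,[1,0.3,0],0]], grip_force=40)

```text
time: 2.5
eef_pos: [0.3402, -0.4175, 0.3039]
tool_rot: [3.141, 0.0, 1.342]
wrist_force: [0.1, -0.3, -0.1]
grip_width: 0.0853
grip_force: 0.0
```

move_arm(plan=[[85,[1,0.2,0],0],[85,[1,0.2,0],0],[85,[1,0.2,0],0],[85,[1,0.2,0],0],[85,[1,0.2,0],0],[85,[1,0.2,0],0],[85,[1,0.2,0],0],[85,[1,0.2,0],0],[85,[1,0.2,0],0],[85,[1,0.2,0],0],[85,[1,0.2,0],0],[85,[1,0.2,0],0]])

```text
time: 4.0
eef_pos: [0.4409, -0.1945, 0.3039]
tool_rot: [3.141, 0.0, 1.343]
wrist_force: [-0.5, 0.9, -0.3]
grip_width: 0.0849
grip_force: 0.0
```

move_arm(plan=[[85,[1,0.2,0.3],0],[85,[1,0.2,0.3],0],[85,[1,0.2,0.3],0],[85,[1,0.2,0.3],0],[85,[1,0.2,0.3],0],[85,[1,0.2,0.3],0],[85,[1,0.2,0],0],[85,[1,0.2,0],0],[85,[1,0.2,0],0],[85,[0.2,0,0],0],[85,[0,0,0],0]])

```text
time: 5.38
eef_pos: [0.517, -0.0244, 0.2678]
tool_rot: [-3.141, 0.0, 1.343]
wrist_force: [0.4, -0.6, 0.1]
grip_width: 0.085
grip_force: 0.0
```

```bash
cat > m.py <<'E'
from h import *
import sys
def look(f):
    s=snap('wrist',f)
    for n in('jig','window','shutter_handle','plaque_center','plaque_square_end'):
        print(n,[(round(m['conf'],2),w(s,m['centre']).round(4)) for m in env.mark_of('wrist',n)[:1]])
    o=env.outline_of('wrist','plaque_center')
    if o:
        P=cloud(s,o[0]['mask']); T=P[abs(P[:,2]-.044)<.005]
        (c,d,a)=cv2.minAreaRect((T[:,:2]*1000).astype(np.float32)); print('plaque top',np.median(T[:,2]),np.round(c,1),np.round(d,1),round(a,2))
    P=cloud(s,np.ones(s['depth'].shape,bool))
    F=P[(abs(P[:,2]-.054)<.003)&(np.hypot(P[:,0]-.61,P[:,1]+.0)<.2)]
    (c,d,a)=cv2.minAreaRect((F[:,:2]*1000).astype(np.float32)); print('fence top',len(F),np.round(c,1),np.round(d,1),round(a,2))
    H=P[(abs(P[:,2]-.097)<.004)&(np.hypot(P[:,0]-.63,P[:,1]-.026)<.06)]
    if len(H)>5: print('handle top',len(H),H.mean(0).round(4))
    st=env.state(); print(st['time'],st['eef_pos'],np.degrees(st['tool_rot']),st['wrist_force'])
    return s,P
if __name__=='__main__': look(sys.argv[1])
E
python3 m.py w1.png
```

```text
jig [(0.82, array([ 0.6035, -0.0313, -0.001 ]))]
window [(0.9, array([ 0.6016, -0.0273,  0.0254]))]
shutter_handle [(0.92, array([0.6263, 0.0236, 0.0772]))]
plaque_center [(0.9, array([ 0.5163, -0.0161,  0.024 ]))]
plaque_square_end [(0.58, array([0.5322, 0.0398, 0.0217]))]
plaque top 0.043607079006849445 [516.6 -20.4] [118.8  56.2] 75.83
fence top 2479 [618.5  -1. ] [200.5  16.4] 76.21
handle top 776 [0.6273 0.028  0.0962]
5.725 [ 0.51713002 -0.02511988  0.26790954] [1.79998040e+02 4.21719723e-03 7.68799787e+01] [ 0.59733913  0.84002607 -0.37993861]
```

View pics/w1.png

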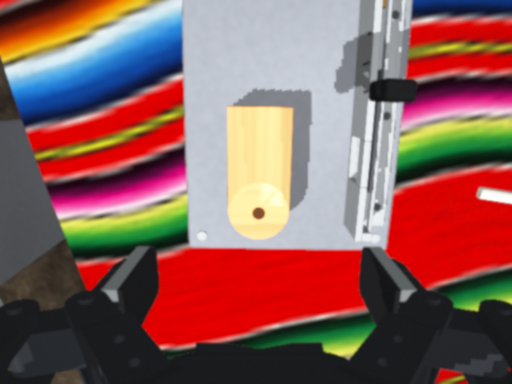

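The wrist view shows the square end at row 107 and the dot at (258,213). The fence is at columns 358-385, and the base corner is at (187,247). Next I'm fitting the jig frame from its base edges and the fence top.

```bash
python3 - <<'E'
from h import *
s=snap('wrist'); P=cloud(s,np.ones(s['depth'].shape,bool)); col=s['image'][s['depth']>0].astype(int)
gray=(np.ptp(col,axis=1)<30)&(col.mean(1)>80)
for yaw in(-13.8,-13.2):
    a=np.radians(yaw); R=np.array([[np.cos(a),-np.sin(a)],[np.sin(a),np.cos(a)]])
    J=(P[:,:2]-[.603,-.028])@R
    B=gray&(abs(P[:,2]-.008)<.004)
    for k,lab in((0,'left x-160'),(1,'bottom y-100')):
        o=1-k; out=[]
        for lo in np.arange(-.14 if k else -.09,-.03 if k else .15,.02):
            q=J[B&(J[:,o]>lo)&(J[:,o]<lo+.02)&(J[:,k]>-.19)][:,k]
            if len(q)>20: out.append(round(np.percentile(q,.5)*1000,1))
        print(yaw,lab,out)
    F=(abs(P[:,2]-.054)<.0025)&(abs(J[:,0]-.01)<.03)
    out=[]
    for lo in np.arange(-.1,.16,.02):
        q=J[F&(J[:,1]>lo)&(J[:,1]<lo+.02)][:,0]
        if len(q)>5: out.append((round(lo,2),len(q),*np.round(np.percentile(q,[3,50,97])*1000,1)))
    print('fence',out); f=J[F][:,1]; print(f.min(),f.max())
o=env.outline_of('wrist','plaque_center')[0]['mask']
Q=cloud(s,o);T=Q[abs(Q[:,2]-.044)<.003]; r=cv2.minAreaRect((T[:,:2]*1000).astype(np.float32));print(r)
E
```

```text
-13.8 left x-160 [np.float64(-157.3), np.float64(-156.6), np.float64(-157.8), np.float64(-156.5), np.float64(-157.4), np.float64(-156.6), np.float64(-156.6), np.float64(-155.9), np.float64(-156.6), np.float64(-155.8), np.float64(-155.5), np.float64(-177.1)]
-13.8 bottom y-100 [np.float64(-95.8), np.float64(-96.4), np.float64(-96.4), np.float64(-96.1), np.float64(-96.1), np.float64(-95.8)]
fence [(np.float64(-0.08), 161, np.float64(1.3), np.float64(8.2), np.float64(15.9)), (np.float64(-0.06), 162, np.float64(1.2), np.float64(4.1), np.float64(8.9)), (np.float64(-0.04), 189, np.float64(1.4), np.float64(4.5), np.float64(12.1)), (np.float64(-0.02), 266, np.float64(1.6), np.float64(6.1), np.float64(12.6)), (np.float64(0.0), 283, np.float64(1.6), np.float64(6.2), np.float64(12.8)), (np.float64(0.02), 281, np.float64(2.0), np.float64(6.3), np.float64(12.6)), (np.float64(0.04), 198, np.float64(1.5), np.float64(6.0), np.float64(12.9)), (np.float64(0.06), 173, np.float64(1.9), np.float64(5.5), np.float64(12.5)), (np.float64(0.08), 218, np.float64(1.9), np.float64(4.8), np.float64(11.4)), (np.fl
[... 871 characters left out ...]
(6.0), np.float64(12.5)), (np.float64(0.0), 284, np.float64(1.7), np.float64(6.3), np.float64(12.9)), (np.float64(0.02), 280, np.float64(2.3), np.float64(6.7), np.float64(12.9)), (np.float64(0.04), 198, np.float64(2.0), np.float64(6.5), np.float64(13.4)), (np.float64(0.06), 174, np.float64(2.6), np.float64(6.3), np.float64(13.3)), (np.float64(0.08), 219, np.float64(2.8), np.float64(5.7), np.float64(12.2)), (np.float64(0.1), 230, np.float64(2.9), np.float64(5.9), np.float64(16.2)), (np.float64(0.12), 110, np.float64(3.2), np.float64(6.3), np.float64(15.6))]
-0.07007034162983257 0.12989040939590327
((516.5654296875, -20.42253875732422), (119.023193359375, 56.21098709106445), 76.09364318847656)
```

move_arm(plan=[[85,[0.22,-0.08,0.5],0.1],[85,[0,0,1],0],[85,[0,0,1],0],[85,[0,0,1],0],[85,[0,0,1],0],[85,[0,0,1],0],[85,[0,0,1],0],[85,[0,0,1],0],[85,[0,0,1],0],[85,[0,0,0.6],0],[40,[0,0,0],0],[40,[0,0,0],0]])

```text
time: 7.32
eef_pos: [0.5176, -0.0201, 0.0866]
tool_rot: [3.14, -0.0, 1.329]
wrist_force: [3.0, -0.5, -1.7]
grip_width: 0.0553
grip_force: 45.1
```

move_arm(plan=[[40,[0,0,0],0],[40,[0,0,0],0],[40,[0,0,0],0],[40,[0,0,0],0],[40,[0,0,0],0]])

```text
time: 7.95
eef_pos: [0.5169, -0.02, 0.0863]
tool_rot: [3.141, -0.0, 1.329]
wrist_force: [-1.0, 0.5, 5.2]
grip_width: 0.0554
grip_force: 46.0
```

move_arm(plan=[[40,[0,0,-0.6],0],[40,[0,0,-0.6],0],[40,[0,0,0],0.94],[40,[0,0,0],0.94],[40,[0,0,0],0.94],[40,[0,0,0],0.94],[40,[0,0,0],0.94],[40,[0,0,0],0.94],[40,[0,0,0],0.94],[40,[0,0,0],0.94],[40,[0,0,0],0.94],[40,[0,0,0],0.94]])

```text
time: 9.45
eef_pos: [0.5168, -0.02, 0.1105]
tool_rot: [3.142, -0.001, 0.012]
wrist_force: [-0.9, -0.7, -1.9]
grip_width: 0.0555
grip_force: 45.2
```

move_arm(plan=[[40,[0,0,0],0.94],[40,[0,0,0],0.92],[40,[0,0,0],0],[40,[0,0,0],0]])

```text
time: 9.95
eef_pos: [0.5168, -0.02, 0.1102]
tool_rot: [-3.142, -0.0, -0.242]
wrist_force: [0.6, 0.3, -2.6]
grip_width: 0.0554
grip_force: 45.2
```

```bash
python3 m.py w2.png
```

```text
jig [(0.63, array([ 0.6088, -0.0268, -0.0025]))]
window [(0.92, array([ 0.6049, -0.0265,  0.0257]))]
shutter_handle []
plaque_center [(0.7, array([ 0.5125, -0.0195,  0.0491]))]
plaque_square_end [(0.96, array([ 0.5742, -0.0345,  0.0489]))]
plaque top 0.04410884631419575 [565.4 -18.6] [33.4 76.3] 26.03
fence top 10424 [573.2 -13.8] [153.7  96.9] 76.01
10.3 [ 0.51665756 -0.02001148  0.10987121] [ 1.79999877e+02  7.87038866e-04 -1.39350420e+01] [ 0.0570147  -0.97514567 -1.87484091]
```

View pics/w2.png

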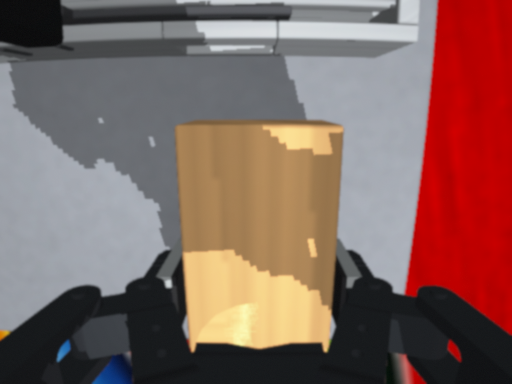

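The wrist view now shows the plaque held with its square end at row 122, columns 177-342, facing the fence. The fence's front edge is near row 55 and the base's right edge near columns 410-437. I'm checking the jig's y by projection and from ray-traced base edge points.

```bash
python3 - <<'E'
from h import *
s=snap('wrist'); a=np.radians(-13.9); R=np.array([[np.cos(a),-np.sin(a)],[np.sin(a),np.cos(a)]]); O=np.array([.6045,-.0273])
K=np.array([[s['fx'],0,s['cx']],[0,s['fy'],s['cy']],[0,0,1.]])
def back(uv,z):
    n=cv2.undistortPoints(np.array([[uv]],float),K,s['dist_coeffs'])[0,0]; d=s['R'].T@[*n,1]; c=-s['R'].T@s['t']
    p=c+d*(z-c[2])/d[2]; return ((p[:2]-O)@R*1000).round(1)
im=s['image'].astype(int)
for r in (90,150,200,250): 
    row=im[r,380:470]; red=(row[:,2]-row[:,0]>60); u=380+np.argmax(red); print('base edge',r,u,back((u,r),.008))
for uv in((418,24),(418,42),(162,24),(275,24),(275,40),(162,40),(190,46),(290,46),(62,30),(330,24)): print(uv,back(uv,.054))
print('plq corners',back((177,124),.0678),back((342,124),.0678))
img=cv2.resize(s['image'][:130,:440],None,fx=1.8,fy=1.8,interpolation=cv2.INTER_CUBIC); cv2.imwrite('pics/c2.png',cv2.convertScaleAbs(img,alpha=1.3))
E
```

```text
base edge 90 430 [-14.4 -99.6]
base edge 150 424 [-44.3 -99.8]
base edge 200 418 [-71.  -99.8]
base edge 250 411 [-99.9 -99.6]
(418, 24) [  6.  -70.4]
(418, 42) [ -0.1 -70.9]
(162, 24) [ 5.1 18.5]
(275, 24) [  4.7 -20.4]
(275, 40) [ -0.6 -20.5]
(162, 40) [-0.2 18.7]
(190, 46) [-2.4  9. ]
(290, 46) [ -2.5 -25.7]
(62, 30) [ 4.5 54.9]
(330, 24) [  4.9 -39.3]
plq corners [-28.4  11.6] [-28.4 -41.8]
```

View pics/c2.png

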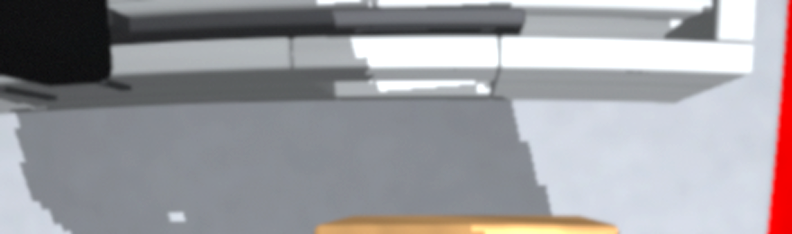

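move_arm(plan=[[40,[0.5,-0.36,0],0],[40,[0.5,-0.35,0],0],[40,[0,0,0.5],0],[40,[0,0,0.5],0],[40,[0,0,0.15],0],[40,[0.1,0,0],0],[40,[0.1,0,0],0],[40,[0,0,0],0]])

```text
time: 11.35
eef_pos: [0.5435, -0.0122, 0.0866]
tool_rot: [-3.142, -0.0, -0.244]
wrist_force: [-0.1, -0.5, -1.3]
grip_width: 0.0555
grip_force: 45.3
```

```bash
cat > l.py <<'E'
from h import *
s=snap('wrist'); a=np.radians(-13.9); R=np.array([[np.cos(a),-np.sin(a)],[np.sin(a),np.cos(a)]]); O=np.array([.6045,-.0273])
o=env.outline_of('wrist','plaque_center')[0]['mask']
T=cloud(s,o); print('z',np.percentile(T[:,2],[5,50,95]).round(4)); T=T[abs(T[:,2]-.044)<.003]; J=(T[:,:2]-O)@R*1000
print('x max by y',[(y,np.percentile(J[abs(J[:,1]-y)<3][:,0],98).round(1)) for y in(-20,-10,0,10,20) if (abs(J[:,1]-y)<3).sum()>5]); f=J[J[:,0]>-25]; print('y by x',[(x,np.percentile(J[abs(J[:,0]-x)<4][:,1],[1,99]).round(1)) for x in(-30,-20,-10) if (abs(J[:,0]-x)<4).sum()>5])
for m in env.mark_of('wrist','plaque_square_end')[:1]: print((w(s,m['centre'])[:2]-O)@R*1000)
st=env.state(); print('tcp',((st['eef_pos'][:2]-O)@R*1000).round(1),st['eef_pos'][2],np.degrees(st['tool_rot'])); print(st['time'],R.T@st['wrist_force'][:2],st['wrist_force'][2])
E
python3 l.py
```

```text
z [0.0428 0.0439 0.0449]
x max by y [(-20, np.float64(-5.6)), (-10, np.float64(-5.4)), (0, np.float64(-5.4)), (10, np.float64(-5.4)), (20, np.float64(-5.6))]
y by x [(-30, array([-28. ,  26.2])), (-20, array([-28.1,  26.1])), (-10, array([-27.9,  26.2]))]
[-3.15318552  2.09601765]
tcp [-63.1   0.1] 0.08663550187581329 [ 1.79997416e+02  1.24272865e-02 -1.39585445e+01]
11.5 [0.4032015  0.04682566] -1.3482341875475965
```

move_arm(plan=[[40,[0.1,-0.02,0.02],0],[40,[0.08,0,0.02],0],[40,[0.05,0,0],0],[40,[0.05,0,0],0],[40,[0,0,0],0]])

```text
time: 12.12
eef_pos: [0.5484, -0.0128, 0.0864]
tool_rot: [3.142, 0.002, -0.244]
wrist_force: [-4.2, 0.7, 5.6]
grip_width: 0.0554
grip_force: 46.1
```

move_arm(plan=[[40,[0.03,0,0],0],[40,[0,0,0],0],[70,[0,0,0],0],[70,[0,0,0],0],[70,[0,0,0],0],[70,[0,0,0],0]])

```text
time: 12.88
eef_pos: [0.5497, -0.0132, 0.0861]
tool_rot: [-3.142, -0.0, -0.244]
wrist_force: [0.1, -0.1, -0.6]
grip_width: 0.0701
grip_force: 0.0
```

```bash
python3 l.py
```

```text
z [0.0427 0.0437 0.0446]
x max by y [(-20, np.float64(-1.5)), (-10, np.float64(-1.5)), (0, np.float64(-1.5)), (10, np.float64(-1.3)), (20, np.float64(-1.5))]
y by x [(-30, array([-27.5,  26.7])), (-20, array([-27.4,  26.7])), (-10, array([-27.5,  26.7]))]
[2.6943441  3.19867757]
tcp [-56.7   0.5] 0.08602516981446615 [-1.79998489e+02 -6.52402533e-03 -1.39565015e+01]
13.025 [-0.15002155  0.25003427] 0.23948186184411385
```

move_arm(plan=[[70,[0,0,-0.5],0],[70,[0,0,-1],0],[70,[0,0,-1],0],[70,[0,0,-1],0],[60,[0,0,-1],0],[60,[0,0,-1],0],[60,[0.8,-0.74,-0.2],0],[60,[0.8,-0.74,0],0],[60,[0.8,-0.74,0],0],[60,[0.8,-0.74,0],0],[60,[0,0,0],0],[60,[0,0,0],0]])

```text
time: 14.52
eef_pos: [0.6251, 0.0287, 0.2001]
tool_rot: [3.141, 0.001, -0.243]
wrist_force: [-0.2, -0.4, -0.5]
grip_width: 0.0603
grip_force: 0.0
```

```bash
cat > k.py <<'E'
from h import *
import sys
s=snap('wrist',sys.argv[1]); a=np.radians(-13.9); R=np.array([[np.cos(a),-np.sin(a)],[np.sin(a),np.cos(a)]]); O=np.array([.6045,-.0273])
for m in env.mark_of('wrist','shutter_handle')[:2]: print('mark',m['conf'],(w(s,m['centre'])[:2]-O)@R*1000)
o=env.outline_of('wrist','shutter_handle')
if o:
    T=cloud(s,o[0]['mask']);T=T[abs(T[:,2]-.097)<.005];J=(T[:,:2]-O)@R*1000
    if len(T): print('handle top',o[0]['conf'],len(T),np.percentile(J,[2,98],axis=0).round(1),T[:,2].mean())
st=env.state(); print('tcp',((st['eef_pos'][:2]-O)@R*1000).round(1),st['eef_pos'][2],np.degrees(st['tool_rot'][2])); print(st['time'],R.T@st['wrist_force'][:2],st['wrist_force'][2],st['grip_width'],st['grip_force'])
E
python3 k.py w3.png
```

```text
mark 0.92 [ 8.0842548  57.69650465]
handle top 0.78 1203 [[-0.1 51.2]
 [22.1 66.4]] 0.09617254880431679
tcp [ 6.5 59.1] 0.20001455288405118 -13.980112074869233
14.675 [-0.53796487  0.63706766] -0.6281542752702611 0.059888301131481726 0.0
```

View pics/w3.png

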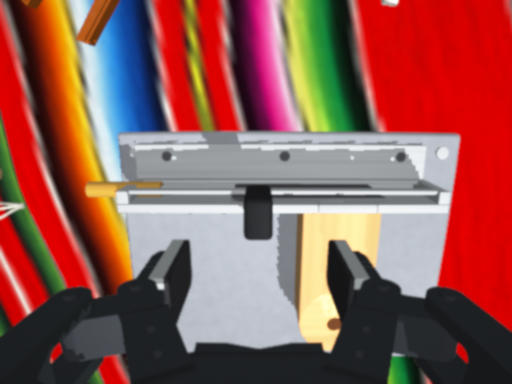

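The handle is at (258,212) between the fingers. The plaque sits square against the fence at columns 300-378, still seated. I'm going down to grip the handle.

move_arm(plan=[[55,[0.22,0,0],0],[45,[0,0,1],0],[45,[0,0,1],0],[45,[0,0,1],0],[45,[0,0,0.35],0],[45,[0,0,0],0],[5,[0,0,0],0],[5,[0,0,0],0],[5,[0,0,0],0],[5,[0,0,0],0],[5,[0,0,0],0],[5,[0,0,0],0]], grip_force=50)

```text
time: 16.18
eef_pos: [0.6309, 0.0277, 0.1342]
tool_rot: [-3.141, -0.002, -0.244]
wrist_force: [-1.2, -1.0, 5.2]
grip_width: 0.0154
grip_force: 51.9
```

```bash
python3 k.py w4.png
```

```text
mark 0.81 [ 9.27512559 55.16488066]
handle top 0.77 2493 [[ 0.4 51.5]
 [22.2 66.2]] 0.09616031446192198
tcp [12.4 59.7] 0.13414045688560122 -13.955751157800462
16.325 [ 0.08058216 -0.68488968] 6.082586852654969 0.015611848579843997 51.86010003089905
```

move_arm(plan=[[5,[0,-0.1,0],0],[5,[0,-0.15,0],0],[5,[0,-0.2,0],0],[5,[0,-0.2,0],0],[5,[0,-0.2,0],0],[5,[0,-0.15,0],0],[5,[0,-0.1,0],0],[5,[0,-0.05,0],0],[5,[0,0,0],0],[5,[0,0,0],0]])

```text
time: 17.58
eef_pos: [0.6361, 0.0482, 0.1341]
tool_rot: [3.139, -0.001, -0.243]
wrist_force: [-2.2, -6.1, 6.3]
grip_width: 0.0153
grip_force: 52.0
```

```bash
python3 k.py w5.png; python3 l.py | head -3
```

```text
mark 0.78 [ 7.09221142 77.08977605]
handle top 0.71 2532 [[ 0.1 72.6]
 [22.2 87.3]] 0.09611613044337391
tcp [12.5 80.9] 0.13411289233816823 -13.937047269111758
17.725 [-0.43875773 -6.25242244] 6.393589502556228 0.015544809763094986 51.99314475059509
z [0.0271 0.0436 0.0446]
x max by y [(-20, np.float64(-5.6)), (-10, np.float64(-4.9)), (0, np.float64(-5.0)), (10, np.float64(-4.7)), (20, np.float64(-4.4))]
y by x [(-30, array([-28.2,  -9.9])), (-20, array([-27.3,   7.1])), (-10, array([-26.6,  27.4]))]
```

View pics/w5.png

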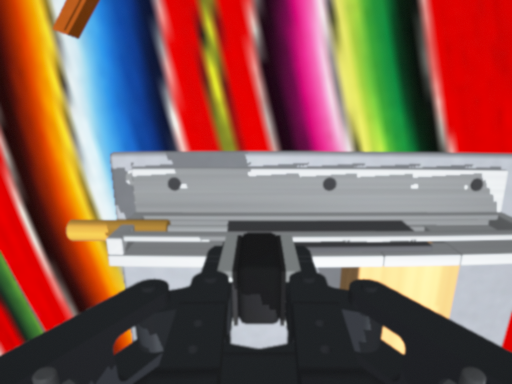

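The handle is gripped and has moved 21.2 mm, so I'm adding about 2 mm for the spring's give. Then I'll check the plaque, at columns 360-460, in a crop.

move_arm(plan=[[5,[0,-0.1,0],0],[5,[0,0,0],0],[5,[0,0,0],0],[5,[0,0,0],0]])

```text
time: 18.38
eef_pos: [0.6365, 0.0501, 0.1341]
tool_rot: [3.139, -0.001, -0.243]
wrist_force: [-1.7, -6.8, 7.0]
grip_width: 0.0154
grip_force: 52.0
```

```bash
python3 k.py w6.png; python3 - <<'E'
from h import *
im=cv2.imread('pics/w6.png'); cv2.imwrite('pics/c6.png',cv2.resize(im[200:384,300:512],None,fx=3.2,fy=3.2,interpolation=cv2.INTER_CUBIC))
s=snap('wrist'); P=cloud(s,np.ones(s['depth'].shape,bool)); c=s['image'][s['depth']>0].astype(int)
a=np.radians(-13.9); R=np.array([[np.cos(a),-np.sin(a)],[np.sin(a),np.cos(a)]]); J=(P[:,:2]-[.6045,-.0273])@R*1000
k=(c[:,2]-c[:,0]>40)&(c[:,1]-c[:,0]>15)&(abs(P[:,2]-.044)<.004)&(J[:,0]>-40)&(J[:,0]<10)&(abs(J[:,1])<40)
print([(y,J[k&(abs(J[:,1]-y)<3)][:,0].max().round(1)) for y in range(-24,25,6) if (k&(abs(J[:,1]-y)<3)).any()]); print(J[k][:,1].min(),J[k][:,1].max())
E
```

```text
mark 0.88 [ 6.3311287  80.08835762]
handle top 0.67 2502 [[ 0.1 74.5]
 [22.2 89. ]] 0.09617857640033964
tcp [12.5 82.8] 0.1340983387309233 -13.938818994828543
18.525 [-0.52860527 -6.45027771] 6.173098006563825 0.015436230664384496 51.994702219963074
[(-24, np.float64(-4.3)), (-18, np.float64(-4.4)), (-12, np.float64(-4.1)), (-6, np.float64(-4.0)), (0, np.float64(-4.7)), (6, np.float64(-4.4)), (12, np.float64(-3.9)), (18, np.float64(-4.3)), (24, np.float64(-3.9))]
-28.565999967934285 27.959533949459278
```

View pics/c6.png

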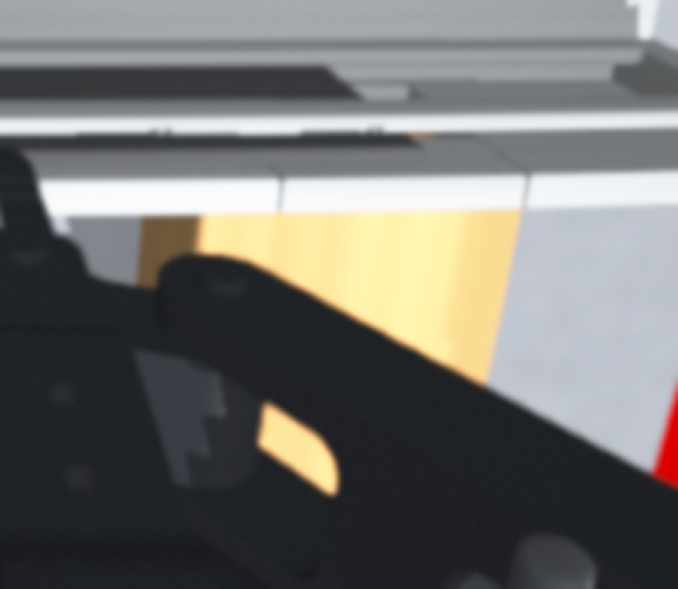

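The fence's top hides the last few mm of the plaque, but its edge is even (±0.4 mm) and centred within about 0.3 mm. The shutter is 23.1 mm open, so I'm handing in.

```bash
python3 -c "
from rig import env
print(env.finish_job())"
```

```text
the job is handed in; nothing more can be done
None
```

I've handed the job in: the plaque's square end is against the fence, centred to about 0.3 mm and released, and the gripper is still holding the shutter about 23 mm open, half its travel, against its spring. From the last camera position the fence's top hid the final few millimetres of the plaque, so I judged it flush from the earlier contact and views.

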